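Sort the cleaned tank fittings into their parts trays

TASK

The four cleaned pipe fittings in front of the trays (an elbow, a tee, a ball valve and a flange) must go back into stock: put each one into the empty front bay of the tray whose rear bay shows the same kind of fitting. Each must lie flat on the bay's floor, the same way up as now, and be let go; leave the bottle and the beaker where they stand.

Things in the scene. Friction and masses are not known exactly. Their poses are not given: they have to be found in the camera images.
- elbow_mid (a point): Loose grey 90-degree pipe elbow lying flat, L-shaped: two round legs 32 mm thick, outline 66 x 66 mm, 32 mm high, 60 g. Point: centre of the square outline, half-way up, in the crook. The legs' axes meet at (-17,-17) mm; one leg runs along +x, one along +y, each to +33 mm. +z up. Pinch a leg near its end, e.g. at (16,-17) mm across y.
- tee_mid (a point): Loose grey pipe tee lying flat, T-shaped: round legs 32 mm thick, outline 76 (x) x 60 (y) mm, 32 mm high, 75 g. Point: centre of the outline, half-way up. The run lies along x, its axis at y = -14 mm; the branch runs along +y on x = 0, to y = +30 mm. +z up. Pinch the branch across x (32 mm) at (0,17) mm.
- valve_mid (a point): Loose grey ball valve: 40 mm cube block, a 32 mm round socket at each end (84 mm overall along x), flat rigid lever on top (14 mm wide, x from -14 to +50 mm, top 56 mm above the underside), 130 g. Stands on the block's flat underside. Point: centre of the block, 20 mm above the underside. +x: where the lever points; +z up. Pinch the block across y (40 mm).
- flange_mid (a point): Loose grey tank flange: disc 66 mm in diameter, 10 mm thick, lying flat, with a round hub 34 mm in diameter in its middle, its top 40 mm above the underside, 70 g. Point: on the axis, 20 mm above the underside. +z up. Pinch the hub above the disc.
- bay_elbow (a point): Empty front bay of the fixed white tray whose rear bay shows a sample L-shaped elbow. Point: centre of the bay's floor, 4 mm above the bench. Bay 125 x 125 mm inside; walls 3.5 mm thick, tops 10 mm above its floor. +z up; +x leads to the rear bay (85 mm deep, away from the robot), where the sample, fixed for good, is centred 108 mm from this point. Four trays side by side, about 165 mm apart.
- bay_tee (a point): Empty front bay of the fixed white tray whose rear bay shows a sample T-shaped tee. Point: centre of the bay's floor, 4 mm above the bench. Bay 125 x 125 mm inside; walls 3.5 mm thick, tops 10 mm above its floor. +z up; +x leads to the rear bay (85 mm deep, away from the robot), where the sample, fixed for good, is centred 108 mm from this point. Four trays side by side, about 165 mm apart.
- bay_valve (a point): Empty front bay of the fixed white tray whose rear bay shows a sample ball valve (with lever). Point: centre of the bay's floor, 4 mm above the bench. Bay 125 x 125 mm inside; walls 3.5 mm thick, tops 10 mm above its floor. +z up; +x leads to the rear bay (85 mm deep, away from the robot), where the sample, fixed for good, is centred 108 mm from this point. Four trays side by side, about 165 mm apart.
- bay_flange (a point): Empty front bay of the fixed white tray whose rear bay shows a sample round flange. Point: centre of the bay's floor, 4 mm above the bench. Bay 125 x 125 mm inside; walls 3.5 mm thick, tops 10 mm above its floor. +z up; +x leads to the rear bay (85 mm deep, away from the robot), where the sample, fixed for good, is centred 108 mm from this point. Four trays side by side, about 165 mm apart.
- bottle_mid (a point): Bystander: white plastic bottle with black cap, 64 mm in diameter, 140 mm high, standing to the left of the work. This point is on its axis, 70 mm up. Leave it alone.
- beaker_mid (a point): Bystander: open glass beaker, 70 mm in diameter at the rim, 85 mm high, standing to the right of the work. This point is on its axis, 42 mm up. Leave it alone.

How it is judged:
By the outcome, as a careful person would: the job done as asked, in the order asked, and still so for the second after the job is handed in, with the robot touching nothing.
It also fails if it takes over 96 s, if anything falls off the work surface, if the arm or the gripper's body presses on something with over 40 N, if the wrist force passes 120 N, or if a joint passes its speed limit or range.

ROBOT

A 6-joint arm with a two-finger parallel gripper is mounted at the origin on the work surface. World frame = base frame: x ahead of the robot, y to its left, z up, the work surface at z = 0. Lengths are in m, angles in rad, forces in N, time in s.
With the tool pointing down it reaches from about 0.25 to 0.85 m from the base axis. Payload 12.5 kg.
Tool frame: the origin (TCP) lies on the centre line of the jaws, within the pads' length; the fingertips stand 19 mm ahead of it and the grasp point (between the pads) is the TCP; z points along the fingers, y is the direction in which the jaws open and shut (so a half turn about z gives the same grasp; the last joint's range is limited). The gripper opens to 93 mm and grips with 3 to 60 N. Pads are 15 mm wide; open, the fingers measure 128 mm over their backs; the gripper's body (75 mm by 188 mm) begins 65 mm behind the grasp point.
Start: joints at [-1.205, 0.351, 1.652, -0, 1.139, -0.085], TCP at [0.24, -0.495, 0.238] pointing down, gripper open.
Joint ranges: [-2.75, 2.75], [-0.79, 2.1], [0.01, 2.65], [-1.57, 4.71], [0.07, 3.14], [-2.87, 2.87]. Speed limits (rad/s): [2.22, 2.22, 2.79, 3.14, 3.14, 3.14].

INTERFACE

Orientations are given as a unit quaternion [x, y, z, w].
In Python, from rig import robot, capture, calibration, workorder gives the robot as it stands.
- The arm moves only by the shell command python3 -m pendant 'ROWS' [OPENING] [FORCE]. ROWS is JSON, a list of rows, each an object of numbers: "tx", "ty", "tz": the shift along the tool's x, y, z in m; "rx", "ry", "rz": the turn, a rotation vector about the tool's x, y, z in degrees. In form: [{"tx": .., "ty": .., "tz": .., "rx": .., "ry": .., "rz": ..}, ...]. A call has 1 to 20 rows; each row is the pose to reach, as a shift and turn from the pose commanded when the call began, along the tool's axes at that moment; what a row does not reach only later rows make up. A row lasts 1/8 s, in which the tool goes at most 62.5 mm and 10.7 degrees, less where a joint would pass 70% of its speed; a pose out of reach is approached as far as the arm can. A call with a gripper value outside its range is refused whole. OPENING is the closure, from -1 (fully open) to 1 (shut), set as the call begins (- or left out, the last holds). The fingers move at their own pace and stop on an object; FORCE is the grip in N (left out, the last holds). Time passes only in rows, so rows that repeat a pose let the fingers close. It gives the time, the measured TCP pose, the force and the opening at its end, in the units of the state.
- robot.observe(): the state, without advancing time (a new reading comes with each control period).
- capture(name): name is "scene" or "top" or "wrist"; returns (picture, depth): 480x640x3 uint8, blue, green, red; 480x640 float32, m along the optical axis (not along the pixel's ray), 0 where there is no reading.
- calibration(name): a dict with "camera_matrix" (3x3 intrinsics, pixels), "R" (3x3) and "t" (3): a world point X has camera coordinates R X + t. Camera axes: x right, y down, z forward; pixel columns grow to the right and rows downward; lengths in m; the calibration is good to about 2 mm. The wrist camera is an equidistant fisheye: a pixel r from the principal point sees the ray r / f radians off the axis. A picture is of the moment at which its call begins: read the wrist's pose just before it. calibration takes no time and is no camera call; for the wrist camera it gives the pose at the moment of the call.
- workorder.job_done(): hands the job in, once; it reports no verdict.
The state is a dict: "time": time; "qpos": joint angles; "joint_vel": joint speeds; "joint_efforts": joint torques, N m; "tool_pos": TCP position; "ee_rot": TCP orientation; "contact_force": force on the tool from outside, world axes, zero at the start; "ft_torque": the same for the moment, N m; "width": opening from 0.0 (shut) to 1.0 (fully open).
Only numpy, scipy, OpenCV 4.12 (cv2) and the standard library are available. Lean on these libraries where they do the work, as an engineer would, in place of code of your own. Each camera call takes 0.05 s, during which the arm holds its last target. There are 200 camera calls.

## Working session

There is one attempt and no reset: what is moved stays moved. The work goes in short steps, Python scripts to look and compute and a shell command to move; the robot and the scene stay as the last step left them, time stands still between calls to the robot, and variables do not carry over. Pictures are saved under pics/ and viewed, about 12 in all and at most 16, crops included, and the job is handed in when it is done.

```bash
ls && mkdir -p pics && python3 - <<'E'
from rig import robot,capture,calibration
import cv2,numpy as np
for n in ("top","scene"):
    p,d=capture(n); cv2.imwrite(f"pics/{n}1.png",p); np.save(f"{n}d.npy",d)
    c=calibration(n); print(n,c)
print(robot.observe())
E
```

```text
pics
top {'camera_matrix': array([[547.38215277,   0.        , 318.56700327],
       [  0.        , 547.38215277, 244.19916457],
       [  0.        ,   0.        ,   1.        ]]), 'R': array([[ 8.60500847e-04, -9.99855492e-01,  1.69780510e-02],
       [-9.95717236e-01, -2.42626316e-03, -9.24191488e-02],
       [ 9.24469867e-02, -1.68258112e-02, -9.95575435e-01]]), 't': array([-0.00652457,  0.52476309,  1.17486465])}
scene {'camera_matrix': array([[467.58731167,   0.        , 316.88781396],
       [  0.        , 467.58731167, 246.15839195],
       [  0.        ,   0.        ,   1.        ]]), 'R': array([[-8.47059894e-01,  5.31497080e-01, -6.24741837e-04],
       [ 4.34138225e-01,  6.91217650e-01, -5.77704216e-01],
       [-3.06616271e-01, -4.89621296e-01, -8.16245948e-01]]), 't': array([ 0.44331697, -0.1992704 ,  1.50711062])}
{'time': 0.1, 'qpos': array([-1.20459554e+00,  3.51166835e-01,  1.65234065e+00, -2.12521083e-05,
        1.13913035e+00, -8.45966329e-02]), 'joint_vel': array([ 0.00049546, -0.00075195, -0.00184084, -0.00089133,  0.00129859,
       -0.00094421]), 'joint_efforts': array([ 9.03250966e-04, -4.98032427e+01, -2.85706812e+01,  7.00371293e-02,
        2.38941918e-02, -4.04792104e-05]), 'tool_pos': array([ 0.23954177, -0.49477325,  0.23717115]), 'ee_rot': array([ 9.74703947e-01,  2.23499313e-01, -8.28924635e-05, -5.16064780e-04]), 'contact_force': array([-0.75036447, -0.07305011,  0.39123236]), 'ft_torque': array([0.00431858, 0.03223319, 0.01708921]), 'width': 0.9991244992734434}
```

View pics/top1.png

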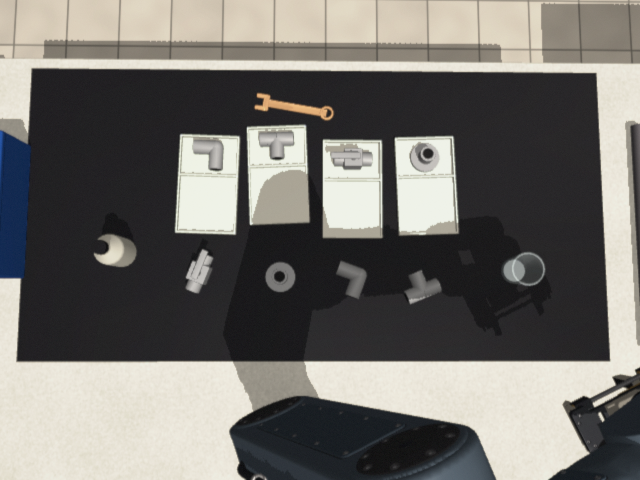

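View pics/scene1.png

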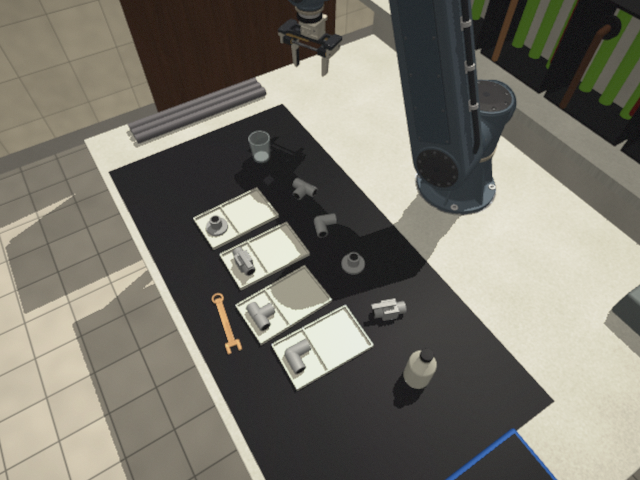

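The top view shows the bays from left to right as elbow (209,205), tee (279,195), valve (352,208) and flange (427,207). The loose parts are the valve (199,268), flange (280,277), elbow (352,278) and tee (423,288). The bottle is at (115,250) and the beaker at (525,268). I'll measure poses from the depth by fitting the outlines.

```bash
cat > h.py <<'E'
import numpy as np,cv2
from scipy.interpolate import griddata
from scipy.optimize import minimize
from rig import robot,capture,calibration
def cloud(name,d=None):
    if d is None: p,d=capture(name)
    c=calibration(name);K=c["camera_matrix"]
    v,u=np.indices(d.shape)
    X=np.stack([(u-K[0,2])/K[0,0]*d,(v-K[1,2])/K[1,1]*d,d],-1)
    return (X-c["t"])@c["R"]      # world HxWx3
# outlines (m): list of boxes x0,x1,y0,y1 or discs
S={"elbow":[(-33,33,-33,-1),(-33,-1,-33,33)],"tee":[(-38,38,-30,2),(-16,16,-30,30)],
   "valve":[(-20,20,-20,20),(-42,42,-16,16),(-14,50,-7,7)]}
def inside(n,q):
    q=q*1000
    if n=="flange": return np.hypot(q[...,0],q[...,1])<33
    m=np.zeros(q.shape[:-1],bool)
    for a,b,c,e in S[n]: m|=(q[...,0]>a)&(q[...,0]<b)&(q[...,1]>c)&(q[...,1]<e)
    return m
def fit(n,W,seed,r=.075,zb=0.):
    P=W.reshape(-1,3);P=P[(np.hypot(*(P[:,:2]-seed).T)<r+.02)]
    g=np.arange(-r,r,.001);G=np.stack(np.meshgrid(g,g),-1)+seed
    H=griddata(P[:,:2],P[:,2],G,"linear")
    M=(H>zb+(.005 if n=="flange" else .010))
    c=G[M].mean(0)
    def cost(p):
        co,s=np.cos(p[2]),np.sin(p[2]);q=G-p[:2]
        I=inside(n,np.stack([q[...,0]*co+q[...,1]*s,-q[...,0]*s+q[...,1]*co],-1))
        return 1-(I&M).sum()/(I|M).sum()
    best=None
    for y in np.arange(-180,180,30):
        R=minimize(cost,[*c,np.radians(y)],method="Nelder-Mead",options=dict(initial_simplex=np.array([[*c,np.radians(y)],[c[0]+.008,c[1],np.radians(y)],[c[0],c[1]+.008,np.radians(y)],[*c,np.radians(y+20)]])))
        if best is None or R.fun<best.fun: best=R
    x,y,a=best.x
    print(n,"xy",np.round([x,y],4),"yaw",round((np.degrees(a)+180)%360-180,1),"1-IoU",round(best.fun,3),"ztop",np.round(np.nanmax(H),3),"bench",np.round(np.nanmedian(H[~M]),4))
    return best.x
E
python3 - <<'E'
from h import *
d=np.load("topd.npy");W=cloud("top",d)
for n,(u,v) in dict(valve=(199,268),flange=(280,277),elbow=(352,278),tee=(423,288)).items():
    fit(n,W,W[v,u,:2])
for n,(u,v) in dict(bottle=(115,250),beaker=(525,268)).items(): print(n,W[v,u])
p=cv2.imread("pics/top1.png");g=p.min(2)
# trays: white region on the black mat
for n,(u0,u1) in dict(elbow=(170,243),tee=(243,314),valve=(314,388),flange=(389,464)).items():
    m=(g>110);m[:, :u0]=0;m[:,u1:]=0;m[:120]=0;m[245:]=0
    Q=W[m];Q=Q[(Q[:,2]<.03)&(Q[:,2]>-.01)]
    (cx,cy),(w,h),a=cv2.minAreaRect((Q[:,:2]*1000).astype(np.float32))
    a=a if abs(a)<45 else a-90
    ex=max(w,h);ar=np.radians(a);e=np.array([np.cos(ar),np.sin(ar)])
    # total 125+85+3*3.5 long; front bay centre is 45 mm toward robot of tray centre... 
    b=np.array([cx,cy])-e*(ex/2-3.5-62.5)
    print(n,"tray c",np.round([cx,cy],1),"size",round(w),round(h),"yaw",round(a,1),"bay",np.round(b,1))
p2=cv2.resize(p[115:310,80:560],None,fx=1.66,fy=1.66,interpolation=cv2.INTER_CUBIC)
cv2.imwrite("pics/crop1.png",np.clip(p2*1.5,0,255).astype(np.uint8))
E
```

```text
valve xy [0.4616 0.2575] yaw -19.5 1-IoU 0.152 ztop 0.062 bench 0.0015
flange xy [0.4537 0.0795] yaw -166.4 1-IoU 0.1 ztop 1.008 bench 0.0013
elbow xy [ 0.4475 -0.0732] yaw 69.4 1-IoU 0.055 ztop 0.037 bench 0.0014
tee xy [ 0.4361 -0.2291] yaw -67.1 1-IoU 0.084 ztop 0.038 bench 0.0015
bottle [0.50444559 0.40850421 0.10522826]
beaker [ 0.47447219 -0.46777864  0.00252201]
elbow tray c [663.7 244.7] size 138 228 yaw -1.7 bay [615.7 246.1]
tee tray c [685.8  86.8] size 228 135 yaw 2.2 bay [637.7  84.9]
valve tray c [654.8 -82.5] size 227 134 yaw 0.0 bay [607.1 -82.6]
flange tray c [ 662.7 -248.9] size 227 139 yaw 1.7 bay [ 615.2 -250.3]
```

View pics/crop1.png

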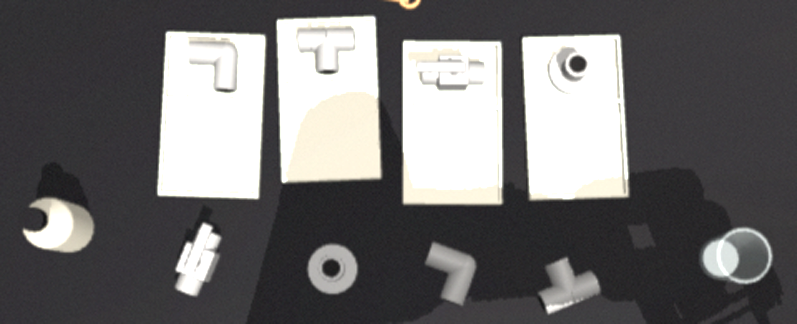

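The crop confirms the four samples, left to right: elbow, tee, valve, flange. It also confirms the part directions: the valve lever points up and right, the elbow corner is at crop (462,262), and the tee branch points up and left. Next I'll refine the flange and valve, and measure the clearance to the bottle.

```bash
python3 - <<'E'
from h import *
d=np.load("topd.npy");W=cloud("top",d);W[d==0]=np.nan
P=W.reshape(-1,3);P=P[np.isfinite(P[:,0])]
def near(c,r,z0,z1): return P[(np.hypot(*(P[:,:2]-c).T)<r)&(P[:,2]>z0)&(P[:,2]<z1)]
L=near([.4616,.2575],.07,.05,.07);(c,s,a)=cv2.minAreaRect((L[:,:2]*1000).astype(np.float32));print("lever",c,s,a,len(L))
v=np.linalg.svd(L[:,:2]-L[:,:2].mean(0))[2][0];print("lever pca",np.degrees(np.arctan2(v[1],v[0])),L[:,:2].mean(0))
B=near([.4616,.2575],.07,.012,.047);(c,s,a)=cv2.minAreaRect((B[:,:2]*1000).astype(np.float32));print("body",c,s,a)
F=near([.4537,.0795],.06,.006,.06);print("flange",cv2.minEnclosingCircle((F[:,:2]*1000).astype(np.float32)))
F=near([.4537,.0795],.06,.03,.06);print("hub",cv2.minEnclosingCircle((F[:,:2]*1000).astype(np.float32)))
for n,c in dict(bottle=(.48,.40),beaker=(.47,-.46)).items():
    F=near(c,.1,.02,.2);print(n,cv2.minEnclosingCircle((F[:,:2]*1000).astype(np.float32)),F[:,2].max(),len(F))
F=near((.48,.40),.1,.12,.2);print("cap",F.mean(0),F[:,2].max())
# same from scene camera
d=np.load("scened.npy");W=cloud("scene",d);W[d==0]=np.nan;P=W.reshape(-1,3);P=P[np.isfinite(P[:,0])]
L=near([.4616,.2575],.07,.05,.07);v=np.linalg.svd(L[:,:2]-L[:,:2].mean(0))[2][0];print("scene lever pca",np.degrees(np.arctan2(v[1],v[0])),L[:,:2].mean(0))
F=near((.48,.40),.1,.12,.2);print("scene cap",F.mean(0),F[:,2].max())
F=near((.48,.40),.1,.02,.08);print("scene bottle",cv2.minEnclosingCircle((F[:,:2]*1000).astype(np.float32)))
E
```

```text
lever (478.835205078125, 248.22421264648438) (15.315627098083496, 63.25382614135742) 67.802734375 203
lever pca 158.94583874577668 [0.47854357 0.24813182]
body (461.3085632324219, 254.4052276611328) (41.25407409667969, 84.92021179199219) 72.31293487548828
flange ((451.69842529296875, 80.11821746826172), 59.396175384521484)
hub ((453.43878173828125, 79.53815460205078), 17.034008026123047)
bottle ((507.3477478027344, 427.62408447265625), 31.941722869873047) 0.14613143894070443 1060
beaker ((468.6622314453125, -440.7527160644531), 35.351505279541016) 0.09181101832305379 846
cap [0.50729974 0.42673534 0.13882968] 0.14613143894070443
scene lever pca -21.415497284207184 [0.48120907 0.24949117]
scene cap [0.51134571 0.43042064 0.13804187] 0.14451826696174092
scene bottle ((511.51153564453125, 430.59747314453125), 31.452693939208984)
```

```bash
cat > go.py <<'E'
# usage: go.py x,y,z,psi ...  -> shift/turn in tool axes at the present pose (psi: world heading of tool x, deg)
import sys,numpy as np
from scipy.spatial.transform import Rotation as Ro
from rig import robot
s=robot.observe();R=Ro.from_quat(s["ee_rot"]);p=s["tool_pos"]
X=R.as_matrix()[:,0];psi=np.degrees(np.arctan2(X[1],X[0]))
print("t",round(s["time"],2),"pos",p.round(4),"psi",round(psi,1),"w",round(s["width"]*93,1),"F",s["contact_force"].round(1),"tilt",np.degrees(np.arccos(-R.as_matrix()[2,2])).round(2))
for a in sys.argv[1:]:
    x,y,z,q=map(float,a.split(","))
    d=R.inv().apply(np.array([x,y,z])-p);r=(-(q-psi)+180)%360-180
    T=Ro.from_matrix(np.array([[np.cos(np.radians(q)),np.sin(np.radians(q)),0],[np.sin(np.radians(q)),-np.cos(np.radians(q)),0],[0,0,-1]]))
    print(a,"-> txyz",d.round(4),"rotvec",np.degrees((R.inv()*T).as_rotvec()).round(2))
E
python3 go.py .469,-.064,.12,69.4 .469,-.064,.022,69.4
```

```text
t 0.1 pos [ 0.2395 -0.4948  0.2372] psi 25.8 w 92.9 F [-0.8 -0.1  0.4] tilt 0.06
.469,-.064,.12,69.4 -> txyz [ 0.3942 -0.2876  0.1175] rotvec [-6.000e-02 -3.000e-02 -4.357e+01]
.469,-.064,.022,69.4 -> txyz [ 0.3942 -0.2875  0.2155] rotvec [-6.000e-02 -3.000e-02 -4.357e+01]
```

```bash
python3 -m pendant '[{"tx":0.012,"ty":-0.009,"tz":0.004,"rz":-2},{"tx":0.04,"ty":-0.029,"tz":0.012,"rz":-6},{"tx":0.08,"ty":-0.058,"tz":0.024,"rz":-12},{"tx":0.12,"ty":-0.087,"tz":0.036,"rz":-18},{"tx":0.16,"ty":-0.116,"tz":0.048,"rz":-24},{"tx":0.2,"ty":-0.145,"tz":0.06,"rz":-30},{"tx":0.24,"ty":-0.174,"tz":0.072,"rz":-36},{"tx":0.28,"ty":-0.203,"tz":0.084,"rz":-40},{"tx":0.32,"ty":-0.232,"tz":0.096,"rz":-43},{"tx":0.355,"ty":-0.258,"tz":0.107,"rz":-43.6},{"tx":0.38,"ty":-0.277,"tz":0.114,"rz":-43.6},{"tx":0.394,"ty":-0.2876,"tz":0.1175,"rz":-43.6},{"tx":0.394,"ty":-0.2876,"tz":0.1175,"rz":-43.6}]' -0.2 && python3 go.py .469,-.064,.022,69.4 && python3 - <<'E'
from rig import capture,calibration
import cv2
p,d=capture("wrist");cv2.imwrite("pics/w1.png",p)
E
```

```text
invalid input at $[0]: expected keys tx, ty, tz, rx, ry, rz
```

All six keys are needed in every row.

```bash
python3 -m pendant '[{"tx":0.012,"ty":-0.009,"tz":0.004,"rx":0,"ry":0,"rz":-2},{"tx":0.04,"ty":-0.029,"tz":0.012,"rx":0,"ry":0,"rz":-6},{"tx":0.08,"ty":-0.058,"tz":0.024,"rx":0,"ry":0,"rz":-12},{"tx":0.12,"ty":-0.087,"tz":0.036,"rx":0,"ry":0,"rz":-18},{"tx":0.16,"ty":-0.116,"tz":0.048,"rx":0,"ry":0,"rz":-24},{"tx":0.2,"ty":-0.145,"tz":0.06,"rx":0,"ry":0,"rz":-30},{"tx":0.24,"ty":-0.174,"tz":0.072,"rx":0,"ry":0,"rz":-36},{"tx":0.28,"ty":-0.203,"tz":0.084,"rx":0,"ry":0,"rz":-40},{"tx":0.32,"ty":-0.232,"tz":0.096,"rx":0,"ry":0,"rz":-43},{"tx":0.355,"ty":-0.258,"tz":0.107,"rx":0,"ry":0,"rz":-43.6},{"tx":0.38,"ty":-0.277,"tz":0.114,"rx":0,"ry":0,"rz":-43.6},{"tx":0.394,"ty":-0.2876,"tz":0.1175,"rx":0,"ry":0,"rz":-43.6},{"tx":0.394,"ty":-0.2876,"tz":0.1175,"rx":0,"ry":0,"rz":-43.6}]' -0.2 && python3 go.py .469,-.064,.022,69.4 && python3 - <<'E'
from rig import capture,calibration
import cv2
p,d=capture("wrist");cv2.imwrite("pics/w1.png",p)
E
```

```text
time: 1.72
tool_pos: [0.4688, -0.0638, 0.1199]
ee_rot: [0.821, 0.57, -0.0, -0.0]
contact_force: [-0.8, 0.1, 0.8]
width: 0.6
t 1.73 pos [ 0.4688 -0.0638  0.1199] psi 69.6 w 55.8 F [-0.8  0.1  0.8] tilt 0.03
.469,-.064,.022,69.4 -> txyz [-0.0001  0.0003  0.0979] rotvec [-0.03  0.01  0.15]
```

View pics/w1.png

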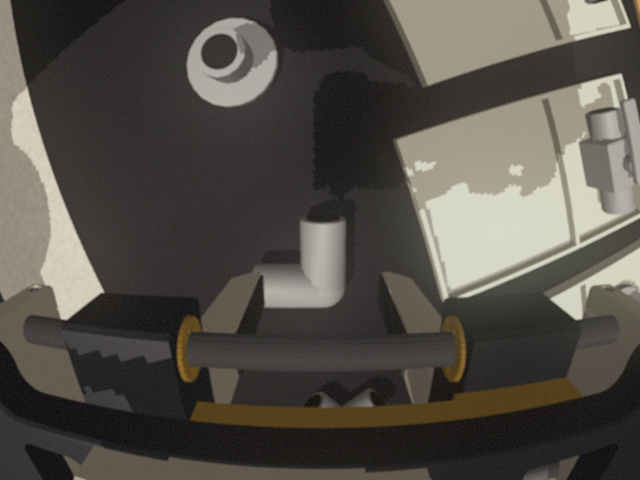

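The wrist view shows the elbow's +x leg (columns 300–345) centred between the fingers (235 to 410), so I'll descend and grip.

```bash
python3 -m pendant '[{"tx":0,"ty":0,"tz":0.02,"rx":0,"ry":0,"rz":0},{"tx":0,"ty":0,"tz":0.05,"rx":0,"ry":0,"rz":0},{"tx":0,"ty":0,"tz":0.075,"rx":0,"ry":0,"rz":0},{"tx":0,"ty":0,"tz":0.09,"rx":0,"ry":0,"rz":0},{"tx":0,"ty":0,"tz":0.098,"rx":0,"ry":0,"rz":0},{"tx":0,"ty":0,"tz":0.098,"rx":0,"ry":0,"rz":0}]' && python3 -m pendant '[{"tx":0,"ty":0,"tz":0,"rx":0,"ry":0,"rz":0},{"tx":0,"ty":0,"tz":0,"rx":0,"ry":0,"rz":0},{"tx":0,"ty":0,"tz":0,"rx":0,"ry":0,"rz":0},{"tx":0,"ty":0,"tz":0,"rx":0,"ry":0,"rz":0},{"tx":0,"ty":0,"tz":0,"rx":0,"ry":0,"rz":0}]' 1 25 && python3 -m pendant '[{"tx":0,"ty":0,"tz":-0.015,"rx":0,"ry":0,"rz":0},{"tx":0,"ty":0,"tz":-0.05,"rx":0,"ry":0,"rz":0},{"tx":0,"ty":0,"tz":-0.085,"rx":0,"ry":0,"rz":0},{"tx":0,"ty":0,"tz":-0.1,"rx":0,"ry":0,"rz":0},{"tx":0,"ty":0,"tz":-0.1,"rx":0,"ry":0,"rz":0}]' && python3 go.py .625,.254,.122,88.3 .625,.254,.05,88.3 .625,.254,.028,88.3
```

```text
time: 2.52
tool_pos: [0.4689, -0.0648, 0.0222]
ee_rot: [0.822, 0.569, -0.0, -0.0]
contact_force: [0.1, -0.8, 0.4]
width: 0.596
time: 3.15
tool_pos: [0.4692, -0.0645, 0.0224]
ee_rot: [0.822, 0.57, 0.0, 0.0]
contact_force: [-0.8, -0.1, 5.7]
width: 0.337
time: 3.78
tool_pos: [0.4693, -0.0646, 0.1227]
ee_rot: [0.822, 0.569, 0.001, 0.001]
contact_force: [-0.6, -0.2, -1.0]
width: 0.335
t 3.77 pos [ 0.4693 -0.0646  0.1227] psi 69.4 w 31.1 F [-0.6 -0.2 -1. ] tilt 0.09
.625,.254,.122,88.3 -> txyz [0.353  0.0339 0.0009] rotvec [  0.09   0.   -18.87]
.625,.254,.05,88.3 -> txyz [0.353  0.0337 0.0729] rotvec [  0.09   0.   -18.87]
.625,.254,.028,88.3 -> txyz [0.353  0.0337 0.0949] rotvec [  0.09   0.   -18.87]
```

```bash
python3 -m pendant '[{"tx":0.012,"ty":0.001,"tz":0,"rx":0,"ry":0,"rz":-1},{"tx":0.04,"ty":0.004,"tz":0,"rx":0,"ry":0,"rz":-3},{"tx":0.08,"ty":0.008,"tz":0,"rx":0,"ry":0,"rz":-6},{"tx":0.125,"ty":0.012,"tz":0,"rx":0,"ry":0,"rz":-9},{"tx":0.17,"ty":0.016,"tz":0,"rx":0,"ry":0,"rz":-12},{"tx":0.215,"ty":0.021,"tz":0,"rx":0,"ry":0,"rz":-15},{"tx":0.26,"ty":0.025,"tz":0,"rx":0,"ry":0,"rz":-17},{"tx":0.3,"ty":0.029,"tz":0,"rx":0,"ry":0,"rz":-18},{"tx":0.335,"ty":0.032,"tz":0,"rx":0,"ry":0,"rz":-18.9},{"tx":0.35,"ty":0.034,"tz":0.005,"rx":0,"ry":0,"rz":-18.9},{"tx":0.353,"ty":0.034,"tz":0.025,"rx":0,"ry":0,"rz":-18.9},{"tx":0.353,"ty":0.034,"tz":0.05,"rx":0,"ry":0,"rz":-18.9},{"tx":0.353,"ty":0.034,"tz":0.073,"rx":0,"ry":0,"rz":-18.9},{"tx":0.353,"ty":0.034,"tz":0.086,"rx":0,"ry":0,"rz":-18.9},{"tx":0.353,"ty":0.034,"tz":0.093,"rx":0,"ry":0,"rz":-18.9},{"tx":0.353,"ty":0.034,"tz":0.096,"rx":0,"ry":0,"rz":-18.9},{"tx":0.353,"ty":0.034,"tz":0.096,"rx":0,"ry":0,"rz":-18.9}]' && python3 -m pendant '[{"tx":0,"ty":0,"tz":0,"rx":0,"ry":0,"rz":0},{"tx":0,"ty":0,"tz":0,"rx":0,"ry":0,"rz":0},{"tx":0,"ty":0,"tz":0,"rx":0,"ry":0,"rz":0},{"tx":0,"ty":0,"tz":0,"rx":0,"ry":0,"rz":0}]' 0 && python3 -m pendant '[{"tx":0,"ty":0,"tz":-0.01,"rx":0,"ry":0,"rz":0},{"tx":0,"ty":0,"tz":-0.04,"rx":0,"ry":0,"rz":0},{"tx":0,"ty":0,"tz":-0.08,"rx":0,"ry":0,"rz":0},{"tx":0,"ty":0,"tz":-0.1,"rx":0,"ry":0,"rz":0}]' && python3 - <<'E'
import numpy as np
c=np.array([.4361,-.2291]);a=np.radians(-67.1)
print(c+np.array([[np.cos(a),-np.sin(a)],[np.sin(a),np.cos(a)]])@[0,.017])
E
python3 go.py .452,-.222,.14,22.9
```

```text
time: 5.9
tool_pos: [0.6253, 0.2541, 0.0268]
ee_rot: [0.717, 0.697, 0.001, 0.0]
contact_force: [0.3, -0.1, -1.1]
width: 0.338
time: 6.4
tool_pos: [0.6249, 0.2541, 0.0262]
ee_rot: [0.717, 0.697, 0.0, 0.0]
contact_force: [0.4, -0.0, -0.1]
width: 0.501
time: 6.9
tool_pos: [0.6256, 0.2543, 0.1289]
ee_rot: [0.717, 0.697, 0.001, 0.001]
contact_force: [-0.1, 0.6, 0.3]
width: 0.502
[ 0.45176015 -0.22248489]
t 6.9 pos [0.6256 0.2543 0.1289] psi 88.3 w 46.7 F [-0.1  0.6  0.3] tilt 0.18
.452,-.222,.14,22.9 -> txyz [-0.4812 -0.1596 -0.0121] rotvec [ 0.12 -0.15 65.43]
```

```bash
python3 -m pendant '[{"tx":-0.015,"ty":-0.005,"tz":-0.004,"rx":0,"ry":0,"rz":2},{"tx":-0.05,"ty":-0.016,"tz":-0.012,"rx":0,"ry":0,"rz":7},{"tx":-0.09,"ty":-0.03,"tz":-0.012,"rx":0,"ry":0,"rz":13},{"tx":-0.135,"ty":-0.045,"tz":-0.012,"rx":0,"ry":0,"rz":20},{"tx":-0.18,"ty":-0.06,"tz":-0.012,"rx":0,"ry":0,"rz":27},{"tx":-0.225,"ty":-0.075,"tz":-0.012,"rx":0,"ry":0,"rz":34},{"tx":-0.27,"ty":-0.09,"tz":-0.012,"rx":0,"ry":0,"rz":41},{"tx":-0.315,"ty":-0.105,"tz":-0.012,"rx":0,"ry":0,"rz":48},{"tx":-0.36,"ty":-0.12,"tz":-0.012,"rx":0,"ry":0,"rz":54},{"tx":-0.405,"ty":-0.135,"tz":-0.012,"rx":0,"ry":0,"rz":60},{"tx":-0.445,"ty":-0.148,"tz":-0.012,"rx":0,"ry":0,"rz":64},{"tx":-0.47,"ty":-0.156,"tz":-0.012,"rx":0,"ry":0,"rz":65.4},{"tx":-0.481,"ty":-0.1596,"tz":-0.012,"rx":0,"ry":0,"rz":65.4},{"tx":-0.481,"ty":-0.1596,"tz":-0.012,"rx":0,"ry":0,"rz":65.4}]' -0.2 && python3 go.py .452,-.222,.022,22.9 && python3 - <<'E'
from rig import capture
import cv2
p,d=capture("wrist");cv2.imwrite("pics/w2.png",p)
E
```

```text
time: 8.65
tool_pos: [0.4506, -0.2221, 0.1375]
ee_rot: [0.98, 0.198, -0.0, -0.0]
contact_force: [0.7, 0.4, 0.4]
width: 0.601
t 8.65 pos [ 0.4506 -0.2221  0.1375] psi 22.9 w 55.9 F [0.7 0.4 0.4] tilt 0.07
.452,-.222,.022,22.9 -> txyz [0.0014 0.0006 0.1155] rotvec [-0.06  0.04 -0.03]
```

View pics/w2.png

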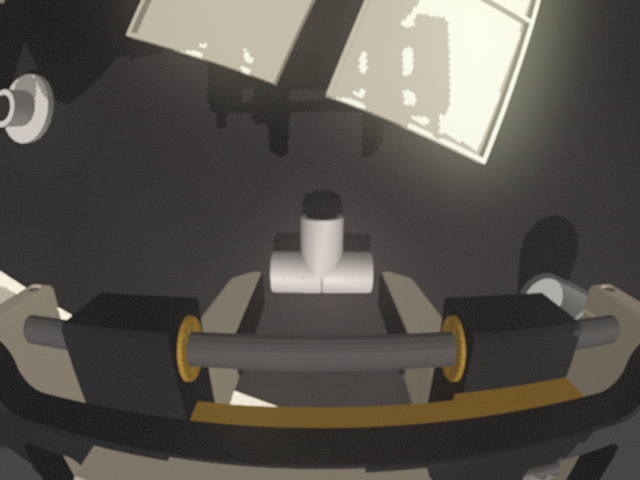

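The tee's branch (column 322) is centred between the fingers, so I'll descend, grip and lift.

```bash
python3 -m pendant '[{"tx":0.001,"ty":0,"tz":0.02,"rx":0,"ry":0,"rz":0},{"tx":0.001,"ty":0,"tz":0.055,"rx":0,"ry":0,"rz":0},{"tx":0.001,"ty":0,"tz":0.085,"rx":0,"ry":0,"rz":0},{"tx":0.001,"ty":0,"tz":0.105,"rx":0,"ry":0,"rz":0},{"tx":0.001,"ty":0,"tz":0.1155,"rx":0,"ry":0,"rz":0},{"tx":0.001,"ty":0,"tz":0.1155,"rx":0,"ry":0,"rz":0}]' && python3 -m pendant '[{"tx":0,"ty":0,"tz":0,"rx":0,"ry":0,"rz":0},{"tx":0,"ty":0,"tz":0,"rx":0,"ry":0,"rz":0},{"tx":0,"ty":0,"tz":0,"rx":0,"ry":0,"rz":0},{"tx":0,"ty":0,"tz":0,"rx":0,"ry":0,"rz":0},{"tx":0,"ty":0,"tz":0,"rx":0,"ry":0,"rz":0}]' 1 25 && python3 -m pendant '[{"tx":0,"ty":0,"tz":-0.015,"rx":0,"ry":0,"rz":0},{"tx":0,"ty":0,"tz":-0.05,"rx":0,"ry":0,"rz":0},{"tx":0,"ty":0,"tz":-0.085,"rx":0,"ry":0,"rz":0},{"tx":0,"ty":0,"tz":-0.1,"rx":0,"ry":0,"rz":0},{"tx":0,"ty":0,"tz":-0.1,"rx":0,"ry":0,"rz":0}]' && python3 go.py .646,.085,.122,2.2 .646,.085,.0275,2.2
```

```text
time: 9.45
tool_pos: [0.4522, -0.2211, 0.0224]
ee_rot: [0.98, 0.199, -0.0, -0.0]
contact_force: [0.8, 0.9, 0.4]
width: 0.598
time: 10.07
tool_pos: [0.4525, -0.2218, 0.023]
ee_rot: [0.98, 0.199, 0.0, 0.0]
contact_force: [-0.4, 1.9, 6.6]
width: 0.337
time: 10.7
tool_pos: [0.4524, -0.2219, 0.1233]
ee_rot: [0.98, 0.199, 0.001, 0.001]
contact_force: [0.1, 0.4, -1.6]
width: 0.338
t 10.7 pos [ 0.4524 -0.2219  0.1233] psi 22.9 w 31.4 F [ 0.1  0.4 -1.6] tilt 0.09
.646,.085,.122,2.2 -> txyz [ 0.2978 -0.2072  0.0012] rotvec [ 0.06 -0.06 20.73]
.646,.085,.0275,2.2 -> txyz [ 0.2978 -0.2073  0.0957] rotvec [ 0.06 -0.06 20.73]
```

```bash
python3 -m pendant '[{"tx":0.01,"ty":-0.007,"tz":0,"rx":0,"ry":0,"rz":1},{"tx":0.035,"ty":-0.024,"tz":0,"rx":0,"ry":0,"rz":3},{"tx":0.07,"ty":-0.049,"tz":0,"rx":0,"ry":0,"rz":6},{"tx":0.107,"ty":-0.074,"tz":0,"rx":0,"ry":0,"rz":9},{"tx":0.144,"ty":-0.1,"tz":0,"rx":0,"ry":0,"rz":12},{"tx":0.181,"ty":-0.126,"tz":0,"rx":0,"ry":0,"rz":15},{"tx":0.218,"ty":-0.152,"tz":0,"rx":0,"ry":0,"rz":18},{"tx":0.255,"ty":-0.177,"tz":0,"rx":0,"ry":0,"rz":20},{"tx":0.283,"ty":-0.197,"tz":0,"rx":0,"ry":0,"rz":20.7},{"tx":0.295,"ty":-0.205,"tz":0.005,"rx":0,"ry":0,"rz":20.7},{"tx":0.298,"ty":-0.207,"tz":0.025,"rx":0,"ry":0,"rz":20.7},{"tx":0.298,"ty":-0.207,"tz":0.05,"rx":0,"ry":0,"rz":20.7},{"tx":0.298,"ty":-0.207,"tz":0.073,"rx":0,"ry":0,"rz":20.7},{"tx":0.298,"ty":-0.207,"tz":0.086,"rx":0,"ry":0,"rz":20.7},{"tx":0.298,"ty":-0.207,"tz":0.093,"rx":0,"ry":0,"rz":20.7},{"tx":0.298,"ty":-0.207,"tz":0.096,"rx":0,"ry":0,"rz":20.7},{"tx":0.298,"ty":-0.207,"tz":0.096,"rx":0,"ry":0,"rz":20.7}]' && python3 -m pendant '[{"tx":0,"ty":0,"tz":0,"rx":0,"ry":0,"rz":0},{"tx":0,"ty":0,"tz":0,"rx":0,"ry":0,"rz":0},{"tx":0,"ty":0,"tz":0,"rx":0,"ry":0,"rz":0},{"tx":0,"ty":0,"tz":0,"rx":0,"ry":0,"rz":0}]' 0 && python3 -m pendant '[{"tx":0,"ty":0,"tz":-0.01,"rx":0,"ry":0,"rz":0},{"tx":0,"ty":0,"tz":-0.04,"rx":0,"ry":0,"rz":0},{"tx":0,"ty":0,"tz":-0.08,"rx":0,"ry":0,"rz":0},{"tx":0,"ty":0,"tz":-0.11,"rx":0,"ry":0,"rz":0},{"tx":0,"ty":0,"tz":-0.125,"rx":0,"ry":0,"rz":0}]' && python3 go.py .462,.255,.16,-21
```

```text
time: 12.82
tool_pos: [0.6464, 0.0849, 0.0273]
ee_rot: [1.0, 0.019, 0.001, -0.0]
contact_force: [-0.5, 0.8, -0.9]
width: 0.339
time: 13.32
tool_pos: [0.6461, 0.0851, 0.0267]
ee_rot: [1.0, 0.02, 0.0, 0.0]
contact_force: [-0.7, -0.2, 0.6]
width: 0.502
time: 13.95
tool_pos: [0.6466, 0.0851, 0.1539]
ee_rot: [1.0, 0.019, 0.001, -0.0]
contact_force: [0.2, 0.2, -0.0]
width: 0.499
t 13.95 pos [0.6466 0.0851 0.1539] psi 2.2 w 46.5 F [ 0.2  0.2 -0. ] tilt 0.15
.462,.255,.16,-21 -> txyz [-0.1778 -0.177  -0.0065] rotvec [-0.03 -0.15 23.23]
```

```bash
python3 -m pendant '[{"tx":-0.01,"ty":-0.01,"tz":0,"rx":0,"ry":0,"rz":2},{"tx":-0.032,"ty":-0.032,"tz":-0.003,"rx":0,"ry":0,"rz":6},{"tx":-0.065,"ty":-0.065,"tz":-0.006,"rx":0,"ry":0,"rz":10},{"tx":-0.098,"ty":-0.098,"tz":-0.006,"rx":0,"ry":0,"rz":14},{"tx":-0.13,"ty":-0.13,"tz":-0.006,"rx":0,"ry":0,"rz":18},{"tx":-0.158,"ty":-0.157,"tz":-0.006,"rx":0,"ry":0,"rz":22},{"tx":-0.174,"ty":-0.173,"tz":-0.006,"rx":0,"ry":0,"rz":23.2},{"tx":-0.178,"ty":-0.177,"tz":-0.006,"rx":0,"ry":0,"rz":23.2},{"tx":-0.178,"ty":-0.177,"tz":-0.006,"rx":0,"ry":0,"rz":23.2}]' -0.42 && python3 go.py .462,.255,.023,-21 && python3 - <<'E'
from rig import capture
import cv2
p,d=capture("wrist");cv2.imwrite("pics/w3.png",p)
E
```

```text
time: 15.08
tool_pos: [0.4615, 0.2548, 0.1575]
ee_rot: [0.983, -0.182, -0.0, 0.0]
contact_force: [0.6, -0.5, 0.1]
width: 0.709
t 15.07 pos [0.4615 0.2548 0.1575] psi -20.9 w 66.0 F [ 0.6 -0.5  0.1] tilt 0.01
.462,.255,.023,-21 -> txyz [ 0.0004 -0.0004  0.1345] rotvec [ 0.01 -0.    0.07]
```

View pics/w3.png

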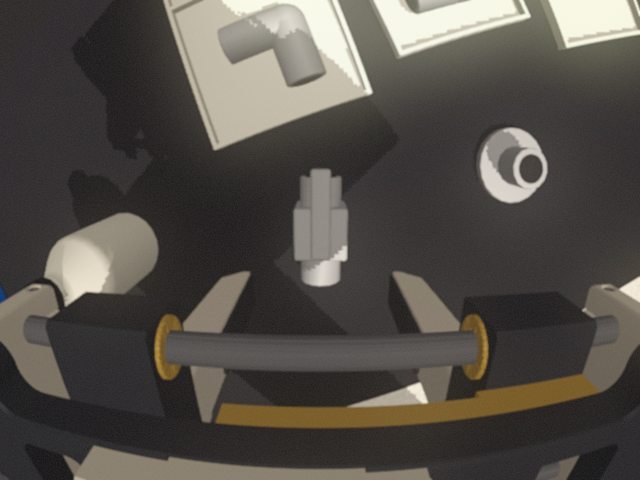

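The valve is aligned and centred (column 321) between the fingers, and the elbow lies in its bay at upper left. I'll descend, grip with 30 N and lift.

```bash
python3 -m pendant '[{"tx":0,"ty":0,"tz":0.02,"rx":0,"ry":0,"rz":0},{"tx":0,"ty":0,"tz":0.06,"rx":0,"ry":0,"rz":0},{"tx":0,"ty":0,"tz":0.095,"rx":0,"ry":0,"rz":0},{"tx":0,"ty":0,"tz":0.12,"rx":0,"ry":0,"rz":0},{"tx":0,"ty":0,"tz":0.132,"rx":0,"ry":0,"rz":0},{"tx":0,"ty":0,"tz":0.1345,"rx":0,"ry":0,"rz":0},{"tx":0,"ty":0,"tz":0.1345,"rx":0,"ry":0,"rz":0}]' && python3 -m pendant '[{"tx":0,"ty":0,"tz":0,"rx":0,"ry":0,"rz":0},{"tx":0,"ty":0,"tz":0,"rx":0,"ry":0,"rz":0},{"tx":0,"ty":0,"tz":0,"rx":0,"ry":0,"rz":0},{"tx":0,"ty":0,"tz":0,"rx":0,"ry":0,"rz":0},{"tx":0,"ty":0,"tz":0,"rx":0,"ry":0,"rz":0},{"tx":0,"ty":0,"tz":0,"rx":0,"ry":0,"rz":0}]' 1 30 && python3 -m pendant '[{"tx":0,"ty":0,"tz":-0.015,"rx":0,"ry":0,"rz":0},{"tx":0,"ty":0,"tz":-0.05,"rx":0,"ry":0,"rz":0},{"tx":0,"ty":0,"tz":-0.085,"rx":0,"ry":0,"rz":0},{"tx":0,"ty":0,"tz":-0.11,"rx":0,"ry":0,"rz":0},{"tx":0,"ty":0,"tz":-0.11,"rx":0,"ry":0,"rz":0}]' && python3 go.py .604,-.083,.13,0 .604,-.083,.0285,0
```

```text
time: 16.0
tool_pos: [0.4618, 0.255, 0.0238]
ee_rot: [0.983, -0.182, 0.0, -0.0]
contact_force: [-0.1, -0.6, 0.5]
width: 0.712
time: 16.75
tool_pos: [0.4614, 0.2551, 0.0234]
ee_rot: [0.983, -0.182, 0.0, -0.0]
contact_force: [-0.5, 0.3, 5.7]
width: 0.428
time: 17.38
tool_pos: [0.462, 0.2553, 0.135]
ee_rot: [0.983, -0.182, 0.001, -0.001]
contact_force: [-0.8, -0.7, -2.1]
width: 0.427
t 17.38 pos [0.462  0.2553 0.135 ] psi -21.0 w 39.8 F [-0.8 -0.7 -2.1] tilt 0.2
.604,-.083,.13,0 -> txyz [0.2536 0.2651 0.005 ] rotvec [ -0.12  -0.17 -20.97]
.604,-.083,.0285,0 -> txyz [0.2534 0.2654 0.1065] rotvec [ -0.12  -0.17 -20.97]
```

```bash
python3 -m pendant '[{"tx":0.01,"ty":0.01,"tz":0,"rx":0,"ry":0,"rz":-1},{"tx":0.032,"ty":0.033,"tz":0,"rx":0,"ry":0,"rz":-3},{"tx":0.062,"ty":0.065,"tz":0,"rx":0,"ry":0,"rz":-6},{"tx":0.092,"ty":0.096,"tz":0,"rx":0,"ry":0,"rz":-9},{"tx":0.122,"ty":0.128,"tz":0,"rx":0,"ry":0,"rz":-12},{"tx":0.152,"ty":0.159,"tz":0,"rx":0,"ry":0,"rz":-15},{"tx":0.182,"ty":0.19,"tz":0,"rx":0,"ry":0,"rz":-18},{"tx":0.212,"ty":0.222,"tz":0,"rx":0,"ry":0,"rz":-20},{"tx":0.237,"ty":0.248,"tz":0,"rx":0,"ry":0,"rz":-21},{"tx":0.25,"ty":0.262,"tz":0.01,"rx":0,"ry":0,"rz":-21},{"tx":0.2535,"ty":0.265,"tz":0.03,"rx":0,"ry":0,"rz":-21},{"tx":0.2535,"ty":0.265,"tz":0.055,"rx":0,"ry":0,"rz":-21},{"tx":0.2535,"ty":0.265,"tz":0.08,"rx":0,"ry":0,"rz":-21},{"tx":0.2535,"ty":0.265,"tz":0.095,"rx":0,"ry":0,"rz":-21},{"tx":0.2535,"ty":0.265,"tz":0.103,"rx":0,"ry":0,"rz":-21},{"tx":0.2535,"ty":0.265,"tz":0.1065,"rx":0,"ry":0,"rz":-21},{"tx":0.2535,"ty":0.265,"tz":0.1065,"rx":0,"ry":0,"rz":-21}]' && python3 -m pendant '[{"tx":0,"ty":0,"tz":0,"rx":0,"ry":0,"rz":0},{"tx":0,"ty":0,"tz":0,"rx":0,"ry":0,"rz":0},{"tx":0,"ty":0,"tz":0,"rx":0,"ry":0,"rz":0},{"tx":0,"ty":0,"tz":0,"rx":0,"ry":0,"rz":0}]' -0.17 && python3 -m pendant '[{"tx":0,"ty":0,"tz":-0.01,"rx":0,"ry":0,"rz":0},{"tx":0,"ty":0,"tz":-0.04,"rx":0,"ry":0,"rz":0},{"tx":0,"ty":0,"tz":-0.08,"rx":0,"ry":0,"rz":0},{"tx":0,"ty":0,"tz":-0.11,"rx":0,"ry":0,"rz":0},{"tx":0,"ty":0,"tz":-0.125,"rx":0,"ry":0,"rz":0}]' && python3 go.py .4535,.0795,.15,0
```

```text
time: 19.5
tool_pos: [0.6034, -0.083, 0.0274]
ee_rot: [1.0, 0.0, 0.0, 0.0]
contact_force: [-2.8, 1.8, 4.3]
width: 0.429
time: 20.0
tool_pos: [0.6032, -0.0832, 0.0267]
ee_rot: [1.0, 0.0, 0.0, 0.0]
contact_force: [-0.1, 0.3, 0.9]
width: 0.583
time: 20.62
tool_pos: [0.6037, -0.0833, 0.1538]
ee_rot: [1.0, 0.0, 0.001, 0.0]
contact_force: [-0.5, -0.4, -1.0]
width: 0.586
t 20.62 pos [ 0.6037 -0.0833  0.1538] psi 0.0 w 54.5 F [-0.5 -0.4 -1. ] tilt 0.15
.4535,.0795,.15,0 -> txyz [-0.1501 -0.1629  0.0033] rotvec [ 0.03 -0.14  0.03]
```

```bash
python3 -m pendant '[{"tx":-0.01,"ty":-0.011,"tz":0,"rx":0,"ry":0,"rz":0},{"tx":-0.035,"ty":-0.038,"tz":0.003,"rx":0,"ry":0,"rz":0},{"tx":-0.065,"ty":-0.07,"tz":0.003,"rx":0,"ry":0,"rz":0},{"tx":-0.095,"ty":-0.103,"tz":0.003,"rx":0,"ry":0,"rz":0},{"tx":-0.125,"ty":-0.136,"tz":0.003,"rx":0,"ry":0,"rz":0},{"tx":-0.145,"ty":-0.157,"tz":0.003,"rx":0,"ry":0,"rz":0},{"tx":-0.15,"ty":-0.163,"tz":0.003,"rx":0,"ry":0,"rz":0},{"tx":-0.15,"ty":-0.163,"tz":0.003,"rx":0,"ry":0,"rz":0}]' -0.25 && python3 go.py .4535,.0795,.033,0 && python3 - <<'E'
from rig import capture
import cv2
p,d=capture("wrist");cv2.imwrite("pics/w4.png",p)
E
```

```text
time: 21.62
tool_pos: [0.4528, 0.0798, 0.1482]
ee_rot: [1.0, 0.001, -0.0, 0.0]
contact_force: [0.6, -0.6, 1.4]
width: 0.623
t 21.62 pos [0.4528 0.0798 0.1482] psi 0.1 w 57.9 F [ 0.6 -0.6  1.4] tilt 0.04
.4535,.0795,.033,0 -> txyz [0.0008 0.0003 0.1152] rotvec [0.01 0.04 0.07]
```

View pics/w4.png

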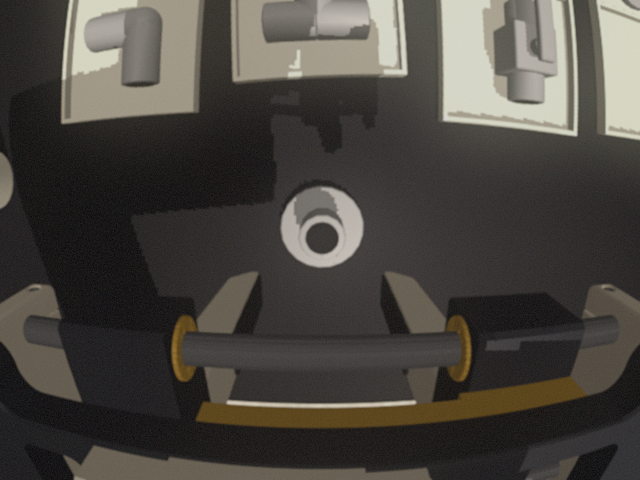

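The flange hub (322,238) is centred, and the elbow, tee and valve can be seen lying in their bays. Next I grip the flange.

```bash
python3 -m pendant '[{"tx":0.0008,"ty":0,"tz":0.02,"rx":0,"ry":0,"rz":0},{"tx":0.0008,"ty":0,"tz":0.055,"rx":0,"ry":0,"rz":0},{"tx":0.0008,"ty":0,"tz":0.085,"rx":0,"ry":0,"rz":0},{"tx":0.0008,"ty":0,"tz":0.105,"rx":0,"ry":0,"rz":0},{"tx":0.0008,"ty":0,"tz":0.115,"rx":0,"ry":0,"rz":0},{"tx":0.0008,"ty":0,"tz":0.115,"rx":0,"ry":0,"rz":0}]' && python3 -m pendant '[{"tx":0,"ty":0,"tz":0,"rx":0,"ry":0,"rz":0},{"tx":0,"ty":0,"tz":0,"rx":0,"ry":0,"rz":0},{"tx":0,"ty":0,"tz":0,"rx":0,"ry":0,"rz":0},{"tx":0,"ty":0,"tz":0,"rx":0,"ry":0,"rz":0},{"tx":0,"ty":0,"tz":0,"rx":0,"ry":0,"rz":0},{"tx":0,"ty":0,"tz":0,"rx":0,"ry":0,"rz":0}]' 1 30 && python3 -m pendant '[{"tx":0,"ty":0,"tz":-0.015,"rx":0,"ry":0,"rz":0},{"tx":0,"ty":0,"tz":-0.05,"rx":0,"ry":0,"rz":0},{"tx":0,"ty":0,"tz":-0.085,"rx":0,"ry":0,"rz":0},{"tx":0,"ty":0,"tz":-0.11,"rx":0,"ry":0,"rz":0},{"tx":0,"ty":0,"tz":-0.11,"rx":0,"ry":0,"rz":0}]' && python3 go.py .6152,-.2503,.14,0 .6152,-.2503,.038,0
```

```text
time: 22.42
tool_pos: [0.454, 0.0794, 0.0333]
ee_rot: [1.0, -0.0, -0.0, 0.0]
contact_force: [-0.6, 0.0, 0.2]
width: 0.626
time: 23.18
tool_pos: [0.4541, 0.0798, 0.0341]
ee_rot: [1.0, 0.0, 0.0, -0.0]
contact_force: [-0.6, -1.0, 6.4]
width: 0.361
time: 23.8
tool_pos: [0.4547, 0.0798, 0.1457]
ee_rot: [1.0, 0.0, 0.002, -0.0]
contact_force: [0.4, -0.9, -1.6]
width: 0.357
t 23.8 pos [0.4547 0.0798 0.1457] psi 0.0 w 33.2 F [ 0.4 -0.9 -1.6] tilt 0.22
.6152,-.2503,.14,0 -> txyz [0.1603 0.3302 0.0062] rotvec [-0.02 -0.22  0.03]
.6152,-.2503,.038,0 -> txyz [0.1599 0.3303 0.1082] rotvec [-0.02 -0.22  0.03]
```

```bash
python3 -m pendant '[{"tx":0.006,"ty":0.012,"tz":0,"rx":0,"ry":0,"rz":0},{"tx":0.02,"ty":0.041,"tz":0,"rx":0,"ry":0,"rz":0},{"tx":0.038,"ty":0.079,"tz":0,"rx":0,"ry":0,"rz":0},{"tx":0.057,"ty":0.118,"tz":0,"rx":0,"ry":0,"rz":0},{"tx":0.076,"ty":0.157,"tz":0,"rx":0,"ry":0,"rz":0},{"tx":0.095,"ty":0.196,"tz":0,"rx":0,"ry":0,"rz":0},{"tx":0.114,"ty":0.235,"tz":0,"rx":0,"ry":0,"rz":0},{"tx":0.133,"ty":0.274,"tz":0,"rx":0,"ry":0,"rz":0},{"tx":0.149,"ty":0.308,"tz":0,"rx":0,"ry":0,"rz":0},{"tx":0.158,"ty":0.326,"tz":0.01,"rx":0,"ry":0,"rz":0},{"tx":0.16,"ty":0.33,"tz":0.03,"rx":0,"ry":0,"rz":0},{"tx":0.16,"ty":0.33,"tz":0.055,"rx":0,"ry":0,"rz":0},{"tx":0.16,"ty":0.33,"tz":0.08,"rx":0,"ry":0,"rz":0},{"tx":0.16,"ty":0.33,"tz":0.096,"rx":0,"ry":0,"rz":0},{"tx":0.16,"ty":0.33,"tz":0.104,"rx":0,"ry":0,"rz":0},{"tx":0.16,"ty":0.33,"tz":0.108,"rx":0,"ry":0,"rz":0},{"tx":0.16,"ty":0.33,"tz":0.108,"rx":0,"ry":0,"rz":0}]' && python3 -m pendant '[{"tx":0,"ty":0,"tz":0,"rx":0,"ry":0,"rz":0},{"tx":0,"ty":0,"tz":0,"rx":0,"ry":0,"rz":0},{"tx":0,"ty":0,"tz":0,"rx":0,"ry":0,"rz":0},{"tx":0,"ty":0,"tz":0,"rx":0,"ry":0,"rz":0}]' -0.05 && python3 -m pendant '[{"tx":0,"ty":0,"tz":-0.01,"rx":0,"ry":0,"rz":0},{"tx":0,"ty":0,"tz":-0.04,"rx":0,"ry":0,"rz":0},{"tx":0,"ty":0,"tz":-0.08,"rx":0,"ry":0,"rz":0},{"tx":0,"ty":0,"tz":-0.12,"rx":0,"ry":0,"rz":0},{"tx":-0.03,"ty":0,"tz":-0.16,"rx":0,"ry":0,"rz":0},{"tx":-0.08,"ty":0,"tz":-0.2,"rx":0,"ry":0,"rz":0},{"tx":-0.13,"ty":0,"tz":-0.22,"rx":0,"ry":0,"rz":0},{"tx":-0.18,"ty":0,"tz":-0.22,"rx":0,"ry":0,"rz":0},{"tx":-0.23,"ty":0,"tz":-0.22,"rx":0,"ry":0,"rz":0},{"tx":-0.26,"ty":0,"tz":-0.22,"rx":0,"ry":0,"rz":0},{"tx":-0.27,"ty":0,"tz":-0.22,"rx":0,"ry":0,"rz":0},{"tx":-0.27,"ty":0,"tz":-0.22,"rx":0,"ry":0,"rz":0}]' && python3 - <<'E'
from h import *
p,d=capture("top");W=cloud("top",d);W[d==0]=np.nan
cv2.imwrite("pics/crop2.png",np.clip(cv2.resize(p[115:310,80:560],None,fx=1.66,fy=1.66,interpolation=cv2.INTER_CUBIC)*1.0,0,255).astype(np.uint8))
P=W.reshape(-1,3);P=P[np.isfinite(P[:,0])]
bays=dict(elbow=(.6157,.2461),tee=(.6377,.0849),valve=(.6071,-.0826),flange=(.6152,-.2503))
for n,b in bays.items():
    q=P[(abs(P[:,0]-b[0])<.055)&(abs(P[:,1]-b[1])<.055)]
    h=q[q[:,2]>.012]
    print(n,"offset x",(h[:,:2].min(0)-b).round(3),(h[:,:2].max(0)-b).round(3),"top",np.percentile(h[:,2],[50,98]).round(4),"floor",np.median(q[q[:,2]<.01,2]).round(4))
def near(c,r,z0,z1): return P[(np.hypot(*(P[:,:2]-c).T)<r)&(P[:,2]>z0)&(P[:,2]<z1)]
for n,c in dict(bottle=(.508,.428),beaker=(.469,-.441)).items():
    F=near(c,.08,.02,.2);print(n,cv2.minEnclosingCircle((F[:,:2]*1000).astype(np.float32)))
E
```

```text
time: 25.92
tool_pos: [0.6139, -0.2498, 0.0375]
ee_rot: [1.0, 0.0, -0.0, -0.0]
contact_force: [-7.9, 4.9, 15.3]
width: 0.36
time: 26.42
tool_pos: [0.614, -0.2502, 0.0355]
ee_rot: [1.0, 0.0, -0.0, -0.0]
contact_force: [0.1, -0.1, -0.1]
width: 0.522
time: 27.92
tool_pos: [0.3443, -0.2506, 0.2562]
ee_rot: [1.0, -0.0, 0.0, 0.0]
contact_force: [-0.0, 0.4, -1.4]
width: 0.526
elbow offset x [-0.045 -0.045] [0.025 0.026] top [0.0334 0.0397] floor 0.0049
tee offset x [-0.04  -0.039] [0.023 0.038] top [0.034  0.0401] floor 0.0045
valve offset x [-0.046 -0.019] [0.045 0.02 ] top [0.0437 0.0639] floor 0.0047
flange offset x [-0.035 -0.031] [0.029 0.034] top [0.0165 0.0481] floor 0.0045
bottle ((507.68798828125, 427.3694763183594), 32.28896713256836)
beaker ((468.6024475097656, -440.3751220703125), 35.5678596496582)
```

View pics/crop2.png

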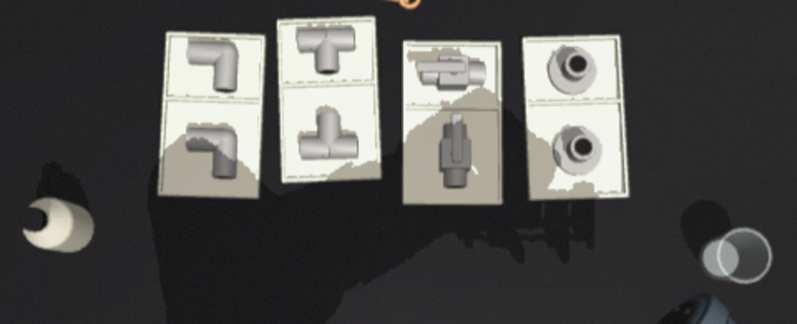

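The crop shows all four fittings in the front bay of the matching tray, lying flat. The bottle and beaker are within 0.5 mm of their first measured positions. Handing in.

```bash
python3 -c "
from rig import workorder,robot
print(workorder.job_done()); print(robot.observe()['time'])"
```

```text
the job is handed in; nothing more can be done
None
the job is handed in; nothing more can be done
```

All four fittings are in the empty front bay of their matching trays, and the job was handed in at about 28 s. I moved the elbow first, then the tee, valve and flange. Each was gripped as specified, set down the same way up and released, and the arm backed clear.

- **Position:** the last top image and its depth show each part inside its bay. Every edge is at least 16 mm from the walls.
- **Lying flat:** the tops measure 0.040 m (elbow), 0.040 m (tee), 0.064 m (valve) and 0.048 m (flange). These are 4 mm above the heights expected for parts lying flat on the floor. I put that down to depth-camera bias and noise, since the same camera read the loose parts 5–6 mm high on the bench.
- **Bystanders:** the bottle and beaker are within 0.5 mm of where they were first measured.
- **Forces:** the highest reading at the end of any move was about 18 N, a light press on the bay floor as the flange was set down. I didn't record forces during the moves.

One command was refused before any motion, because its rows lacked keys. No check failed, and the hand-in gave no verdict.

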